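Sort the bench samples into their colour-coded trays

ROBOT

A 7-joint arm with a two-finger parallel gripper is mounted at the origin on a cart in front of the work surface, level with it; the furniture and walls round the work are solid. World frame = base frame: x ahead of the robot, y to its left, z up, the work surface at z = 0. Lengths are in mm, angles in rad, forces in N, time in s.
With the tool pointing down it reaches from about 400 to 875 mm from the base axis. Payload 6.5 kg.
Tool frame: the origin (TCP) lies at the very end of the fingers, on their centre line; the grasp point (between the pads) lies 19 mm behind it; z points along the fingers, y is the line along which they close (so a half turn about z gives the same grasp; the last joint's range is limited). The gripper opens to 88 mm and grips with 3 to 60 N. Pads are 18 mm wide; open, the fingers measure 123 mm over their backs; the gripper's body (75 mm by 187 mm) begins 45 mm behind the grasp point.
Start: joints at [1.166, 0.536, -0.004, 1.538, 0.003, 1.067, -0.071], TCP at [216.027, -613.044, 238.716] pointing down, gripper open.
Joint ranges: [-2.7, 2.7], [-0.37, 2.16], [-1.27, 1.26], [0.24, 2.4], [-1.31, 4.45], [0.19, 1.91], [-2.76, 2.76]. Speed limits (rad/s): [2.39, 2.39, 3.14, 3.14, 3.14, 3.14, 3.14].

INTERFACE

Orientations are given as a unit quaternion [x, y, z, w].
In Python, from workcell import ctrl, eyes gives the robot as it stands.
- The arm moves only by the tool apply_moves, never from a script. Its argument "series" is a list of rows, each a list of 7 numbers: the turn, a rotation vector about the tool's x, y, z in degrees, then the shift along the tool's x, y, z in units of 25 mm (1.0 is 25 mm), then the finger opening in mm, from 0 to 88.1. In form: [[ax, ay, az, tx, ty, tz, claw], ...]. A call has exactly 8 rows; each row is the pose to reach, as a shift and turn from the pose commanded when the call began, along the tool's axes at that moment; what a row does not reach only later rows make up. A row lasts 1/8 s, in which the tool goes at most 62.5 mm and 10.7 degrees, less where a joint would pass 70% of its speed; a pose out of reach is approached as far as the arm can. A call with a gripper value outside its range is refused whole. The fingers move at their own pace and stop on an object; the grip force is fixed at half the most. Time passes only in rows, so rows that repeat a pose let the fingers close, or fill a call up. It gives the time, the measured TCP pose, the force, the opening and the grip force at its end, in the units of the state.
- ctrl.sense(): the state, without advancing time (a new reading comes with each control period).
- eyes.snapshot(name): name is "scene" or "top"; returns the picture (384x512x3 uint8, blue, green, red); there is no depth.
- eyes.camera_params(name): a dict with "fx", "fy", "cx", "cy" (pixels), "dist_coeffs" ([k1, k2, p1, p2, k3] as OpenCV has them; the pictures are not rectified), "world_to_cam" (4x4, takes a point from world to camera coordinates). Camera axes: x right, y down, z forward; pixel columns grow to the right and rows downward; lengths in mm; the calibration is good to about 2 mm. A picture is of the moment at which its call begins. camera_params takes no time and is no camera call.
- ctrl.finish_job(): hands the job in; it is judged then, once.
The state is a dict: "time_s": time; "q": joint angles; "qd": joint speeds; "tau": joint torques, N m; "tcp_pos": TCP position; "tcp_rot": TCP orientation; "force": force on the tool from outside, world axes, zero at the start; "torque": the same for the moment, N m; "gripper_width": finger opening in mm; "grip_force": force on a finger pad.
Only numpy, scipy, OpenCV 4.12 (cv2) and the standard library are available. Lean on these libraries where they do the work, as an engineer would, in place of code of your own. Each camera call takes 0.05 s, during which the arm holds its last target. There are 200 camera calls.

TASK

Tidy up the bench: stand each of the two bottles in the bay of the large grey tray, and each of the two vials in the bay of the small grey tray, whose floor has the colour of its cap, and lay the red-capped marker across both supports of the blue pen rest, between their cheeks and roughly centred, so that it bridges the gap. Keep bottles and vials upright all the way, and leave the beaker and the green tape roll where they are.

Things in the scene. Friction and masses are not known exactly. Their poses are not given: they have to be found in the camera images.
- bottle_orange: loose plastic bottle with orange screw cap, standing upright; body 43 mm diameter, 82 mm high in all (body up to 70 mm, cap above it 26 mm diameter); origin at the centre of its underside, z up its axis
- bottle_white: loose plastic bottle with white screw cap, standing upright; body 43 mm diameter, 82 mm high in all (body up to 70 mm, cap above it 26 mm diameter); origin at the centre of its underside, z up its axis
- vial_green: loose small glass vial with green screw cap, standing upright; body 22 mm diameter, 51 mm high in all (body up to 40 mm, cap above it 20 mm diameter); origin at the centre of its underside, z up its axis
- vial_white: loose small glass vial with white screw cap, standing upright; body 22 mm diameter, 51 mm high in all (body up to 40 mm, cap above it 20 mm diameter); origin at the centre of its underside, z up its axis
- marker_red: loose white felt marker with red cap, lying on the bench; 140 mm long along its own y, 13 mm wide, 14 mm high (its hard body, which the fingers meet, is 12 mm wide and 12 mm high over the middle 120 mm, and does not roll); origin at the middle of its underside, z up
- bottle_tray: large fixed grey plastic tray, 68 mm (x) by 133 mm (y), walls and divider 22 mm high and 3 mm thick; two square bays 62 by 62 mm inside, their centres at y = +32.5 mm (orange floor) and y = -32.5 mm (white floor) in the tray's frame, x = 0; bay floors at z = 4 mm; origin at the centre of the underside, z up; may stand at any yaw; a small lifting lip, 5 mm out, on each end
- vial_tray: small fixed grey plastic tray, 48 mm (x) by 93 mm (y), walls and divider 15 mm high and 3 mm thick; two square bays 42 by 42 mm inside, their centres at y = +22.5 mm (green floor) and y = -22.5 mm (white floor) in the tray's frame, x = 0; bay floors at z = 4 mm; origin at the centre of the underside, z up; may stand at any yaw; a small lifting lip, 5 mm out, on each end
- pen_rest: fixed blue pen rest: base plate 52 mm (x) by 104 mm (y), 5 mm thick, with two upright supports at y = +40 and -40 mm in its frame, each 10 mm thick (y), 44 mm wide (x), its top at z = 36 mm; a 6 mm thick cheek rises to z = 46 mm at each side, so the pen lies along y in a 32 mm wide seat, over the 70 mm gap between the supports; origin at the centre of the underside, z up; may stand at any yaw
- beaker: bystander: clear plastic beaker, 55 mm diameter, 67 mm high, loose, origin at the centre of its underside; not to be moved
- tape: bystander: roll of green tape lying flat, 68 mm diameter, 19 mm high, loose, origin at the centre of its underside; not to be moved
Things that resemble listed ones, but are neither listed nor needed, are in the scene too. What is shaped like the vial_white but turquoise is not meant.

How it is judged (in metres and radians):
At the end, for the whole second after the job is handed in: Bottles and vials upright (0.1 rad) on the floor of the bay of their cap's colour, within 13 mm of its centre; marker level on both supports, within 15 mm along, 12 mm across, 0.25 rad, either way round; beaker and tape moved under 20 mm; all at rest (x of bottle_orange in the frame of bottle_tray between -0.013 and 0.013 m and y of bottle_orange in the frame of bottle_tray between 0.0195 and 0.0455 m and z of bottle_orange in the frame of bottle_tray between 0.001 and 0.008 m and angle between each of bottle_orange, bottle_white, vial_green, vial_white, marker_red's own z axis and vertical below 0.1 rad and linear speed of each of bottle_orange, bottle_white, vial_green, vial_white, marker_red below 0.02 m/s and angular speed of each of bottle_orange, bottle_white, vial_green, vial_white, marker_red below 0.3 rad/s and x of bottle_white in the frame of bottle_tray between -0.013 and 0.013 m and y of bottle_white in the frame of bottle_tray between -0.0455 and -0.0195 m and z of bottle_white in the frame of bottle_tray between 0.001 and 0.008 m and x of vial_green in the frame of vial_tray between -0.013 and 0.013 m and y of vial_green in the frame of vial_tray between 0.0095 and 0.0355 m and z of vial_green in the frame of vial_tray between 0.001 and 0.008 m and x of vial_white in the frame of vial_tray between -0.013 and 0.013 m and y of vial_white in the frame of vial_tray between -0.0355 and -0.0095 m and z of vial_white in the frame of vial_tray between 0.001 and 0.008 m and x of marker_red in the frame of pen_rest between -0.012 and 0.012 m and y of marker_red in the frame of pen_rest between -0.015 and 0.015 m and z of marker_red in the frame of pen_rest between 0.033 and 0.04 m and angle between the y axis of marker_red and the y axis of pen_rest, either way round below 0.25 rad and distance of each of beaker, tape from where it was at the start of the episode below 0.02 m); the robot touches nothing.
It fails at once if a bottle or vial is tipped more than 0.5 rad (angle between any of bottle_orange, vial_green, bottle_white, vial_white's own z axis and vertical above 0.5 rad).
It fails at once if the beaker or the tape roll is moved more than 20 mm (distance of any of beaker, tape from where it was at the start of the episode above 0.02 m).
It also fails if it takes over 141 s, if anything falls off the work surface, if the arm or the gripper's body presses on something with over 40 N, if the wrist force passes 120 N, or if a joint passes its speed limit or range.

## Working session

There is one attempt and no reset: what is moved stays moved. The work goes in short steps, Python scripts to look and compute and a tool call to move; the robot and the scene stay as the last step left them, time stands still between calls to the robot, and variables do not carry over. Pictures are saved under pics/ and viewed, at most 14 in all, crops included, and the job is handed in when it is done.

Besides the shell and the picture viewer there is one more tool, called after "Call:" as name(argument=value, ...) on one line, values as JSON. apply_moves: Moves the arm, as the interface text tells. Its arguments: {"type":"object","properties":{"series":{"type":"array","items":{"type":"array","items":{"type":"number"}}}},"required":["series"]}

```bash
ls; mkdir -p pics; python3 - <<'E'
from workcell import ctrl, eyes
import cv2,json
s=ctrl.sense(); print(s)
for n in("scene","top"):
    im=eyes.snapshot(n); cv2.imwrite(f"pics/{n}0.png",im)
    cv2.imwrite(f"pics/{n}0b.png",cv2.resize(im,(800,600),interpolation=cv2.INTER_CUBIC))
    print(eyes.camera_params(n))
E
```

```text
pics
{'time_s': 0.0, 'q': array([ 1.16576517,  0.53716336, -0.00443883,  1.53884591,  0.0025999 ,
        1.06732596, -0.07122811]), 'qd': array([ 0.00110131,  0.00151827, -0.00128004, -0.00065174,  0.00040174,
        0.00032477, -0.00144802]), 'tau': array([-3.70095540e-04, -5.70991480e+01,  9.90589410e-01, -2.51608658e+01,
       -5.63421857e-02,  1.78083923e-02,  1.55231319e-04]), 'tcp_pos': array([ 215.83006862, -612.47003822,  237.85151838]), 'tcp_rot': array([ 9.85679400e-01,  1.68627894e-01, -2.08808212e-04, -8.42934810e-04]), 'force': array([-0.39497739,  0.17272541, -0.61146653]), 'torque': array([-0.03955043, -0.00327722, -0.01372542]), 'grip_force': 0.0, 'gripper_width': 88.01469871730514}
{'fx': 478.4396356843989, 'fy': 478.4396356843989, 'cx': 255.8913066999163, 'cy': 197.27961116377242, 'dist_coeffs': array([0.03899178, 0.        , 0.        , 0.        , 0.        ]), 'world_to_cam': array([[-5.08205274e-01, -8.61173251e-01,  1.03937645e-02,
         3.21157961e+02],
       [-4.25847689e-01,  2.40779565e-01, -8.72169105e-01,
         2.40102994e+02],
       [ 7.48586097e-01, -4.47667100e-01, -4.89094084e-01,
         7.47730749e+02],
       [ 0.00000000e+00,  0.00000000e+00,  0.00000000e+00,
         1.00000000e+00]])}
{'fx': 394.80823550819565, 'fy': 394.80823550819565, 'cx': 256.2983101130698, 'cy': 185.39160421727638, 'dist_coeffs': array([-0.12279929,  0.        ,  0.        ,  0.        ,  0.        ]), 'world_to_cam': array([[-4.28821983e-03, -9.99555846e-01,  2.94910422e-02,
         2.44837005e+01],
       [-9.91515286e-01,  4.18496444e-04, -1.29989470e-01,
         5.54642478e+02],
       [ 1.29919393e-01, -2.97982426e-02, -9.91076695e-01,
         8.94259435e+02],
       [ 0.00000000e+00,  0.00000000e+00,  0.00000000e+00,
         1.00000000e+00]])}
```

View pics/top0b.png

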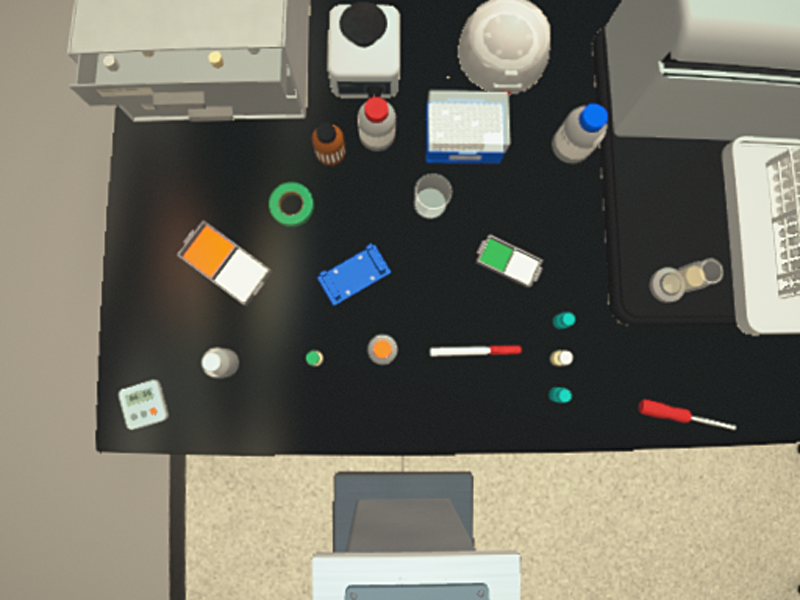

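View pics/scene0b.png

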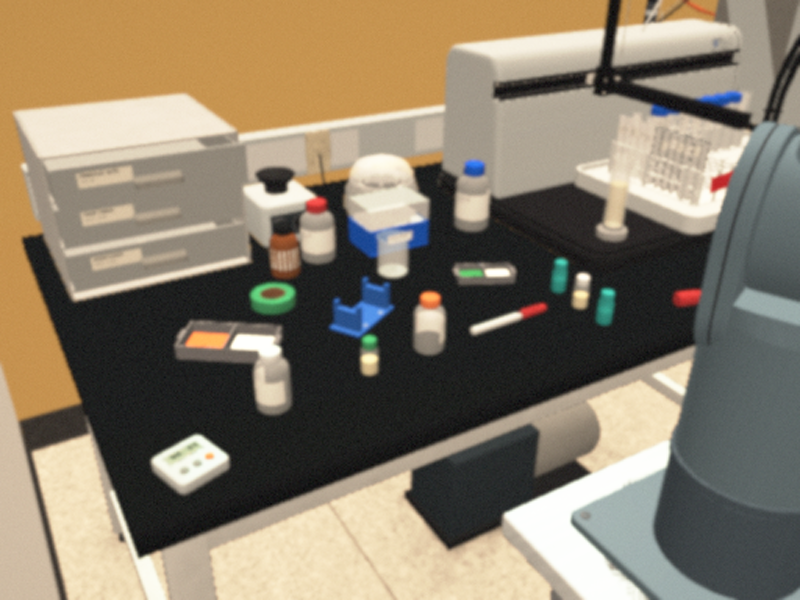

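The top view shows the bottle tray at (223,262), the pen rest at (355,274) and the vial tray at (510,260). The white bottle is at (220,362), green vial (314,357), orange bottle (382,348), marker (430–520,350), and white vial (562,357) between two turquoise decoys. I'll enlarge for measuring.

```bash
python3 - <<'E'
import cv2
im=cv2.imread("pics/top0.png")
def crop(x,y,w,h,k,n):
    c=cv2.resize(im[y:y+h,x:x+w],None,fx=k,fy=k,interpolation=cv2.INTER_CUBIC)
    for i in range(0,w,10): cv2.line(c,(i*k,0),(i*k,4 if i%50 else 12),(0,255,255),1)
    for j in range(0,h,10): cv2.line(c,(0,j*k),(4 if j%50 else 12,j*k),(0,255,255),1)
    cv2.imwrite(n,c)
crop(110,110,130,90,6,"pics/cA.png")
crop(240,110,130,90,6,"pics/cB.png")
crop(120,195,260,70,3,"pics/cC.png")
E
```

```text
(no output)
```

View pics/cA.png

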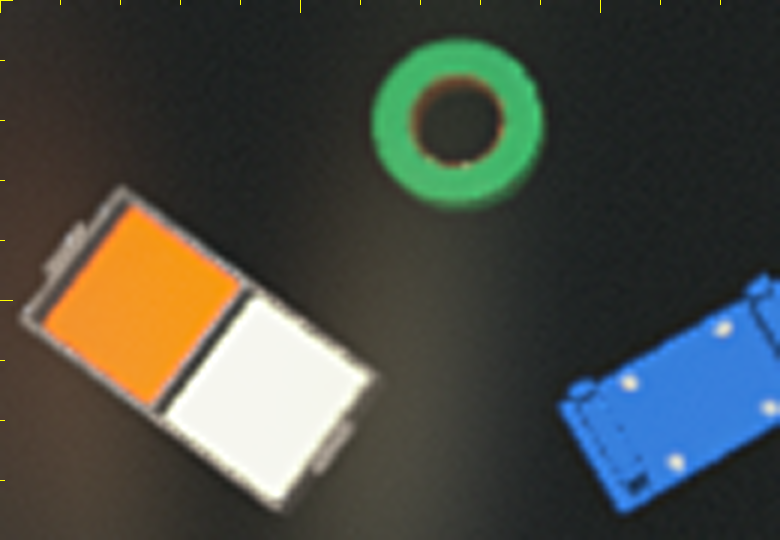

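View pics/cB.png

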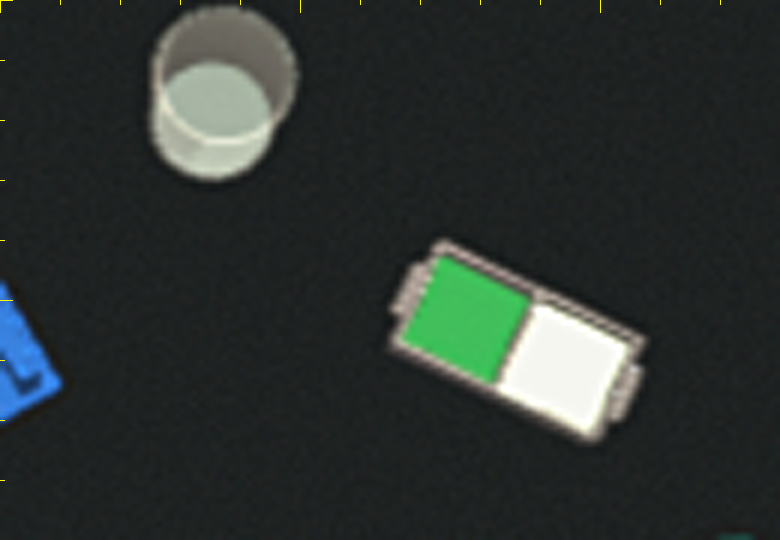

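View pics/cC.png

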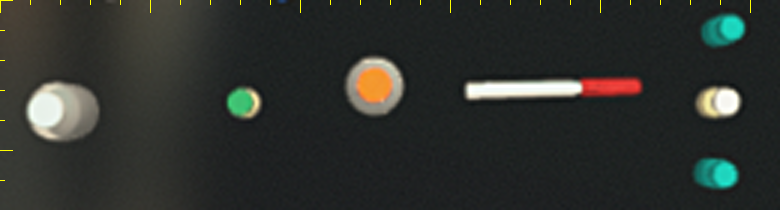

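The crops give the tray corners, the pen-rest screw dots and the cap centres. Next I compute world positions from them, with a cross-check from the scene camera.

```bash
cat > h.py <<'E'
import numpy as np,cv2
from workcell import ctrl,eyes
from scipy.spatial.transform import Rotation as R
def ray(n,p,z):
    c=eyes.camera_params(n);K=np.array([[c["fx"],0,c["cx"]],[0,c["fy"],c["cy"]],[0,0,1]])
    u=cv2.undistortPoints(np.array(p,float).reshape(-1,1,2),K,c["dist_coeffs"])[:,0]
    T=c["world_to_cam"];o=-T[:3,:3].T@T[:3,3];d=np.c_[u,np.ones(len(u))]@T[:3,:3]
    return (o+d*((z-o[2])/d[:,2])[:,None])[:,:2]
def proj(n,P):
    c=eyes.camera_params(n);K=np.array([[c["fx"],0,c["cx"]],[0,c["fy"],c["cy"]],[0,0,1]]);T=c["world_to_cam"]
    return cv2.projectPoints(np.array(P,float),cv2.Rodrigues(T[:3,:3])[0],T[:3,3],K,c["dist_coeffs"])[0][:,0]
E
python3 - <<'E'
from h import *
np.set_printoptions(precision=1,suppress=True)
A=lambda p:np.array(p)/6+[110,110]; B=lambda p:np.array(p)/6+[240,110]; C=lambda p:np.array(p)/3+[120,195]
for nm,c,z in (("btray",A([(122,188),(22,318),(280,510),(378,376)]),22),("vtray",B([(440,241),(392,345),(598,440),(645,341)]),15)):
    w=ray("top",c,z); e=w[2]+w[3]-w[0]-w[1]; print(nm,w.mean(0),"sides",np.linalg.norm(w-np.roll(w,1,0),axis=1),"y axis yaw",np.degrees(np.arctan2(-e[1],-e[0])))
d=ray("top",A([(723,328),(629,382),(676,462),(770,407)]),5.5);e=d[0]+d[3]-d[1]-d[2];print("rest",d.mean(0),np.degrees(np.arctan2(e[1],e[0])))
p=ray("top",A([(625,513),(842,383)]),5);e=p[1]-p[0];print(p,np.linalg.norm(e),np.degrees(np.arctan2(e[1],e[0])))
obj=[("bw",(46,110),82,(269,353)),("vg",(241,102),51,(369,342)),("bo",(374,85),82,(430,299)),("vw",(727,101),51,(582,278)),("t1",(731,28),51,(560,263)),("t2",(725,174),51,(606,294))]
for n,c,z,s in obj: print(n,ray("top",C([c]),z)[0],"scene",ray("scene",[np.array(s)/1.5625],z)[0])
m=ray("top",C([(466,91),(641,86)]),10);print(m,m.mean(0),np.linalg.norm(m[1]-m[0]),"scene",ray("scene",[np.array((471,330))/1.5625,np.array((547,308))/1.5625],7))
print("beaker",ray("top",B([(212,122)]),0),"tape",ray("top",A([(458,120)]),19))
E
```

```text
btray [599.3 295.3] sides [132.2  66.2 133.1  65.9] y axis yaw 54.11086283704761
vtray [ 602.9 -149.5] sides [93.5 48.  92.3 46. ] y axis yaw 64.40781550465645
rest [582.4  94.6] -59.509517617551914
[[534.1 124.5]
 [587.2  36.7]] 102.59070371652705 -58.802152939186264
bw [445.4 292.9] scene [438.  298.5]
vg [452.3 151.9] scene [444.5 158.4]
bo [464.1  50.7] scene [457.3  56. ]
vw [ 451.1 -222.8] scene [ 446.7 -215.8]
t1 [ 507.8 -227.9] scene [ 504.1 -221.8]
t2 [ 394.9 -219.5] scene [ 389.8 -210.6]
[[ 461.5  -22.8]
 [ 464.6 -164.5]] [463.1 -93.7] 141.68073838430973 scene [[ 462.3  -21.3]
 [ 458.6 -162.4]]
beaker [[698.4 -26.2]] tape [[693.7 193.3]]
```

```bash
cat >> h.py <<'E'
def go(*targets):
    s=ctrl.sense();Rn=R.from_quat(s["tcp_rot"]);X=Rn.as_matrix()[:,0]
    print("t",round(s["time_s"],2),"pos",s["tcp_pos"].round(1),"phi",round(np.degrees(np.arctan2(X[1],X[0])),1),"w",round(s["gripper_width"],1),"q",s["q"].round(2))
    for x,y,z,f in targets:
        Rt=R.from_euler("z",f,degrees=True)*R.from_euler("x",180,degrees=True)
        a=(Rn.inv()*Rt).as_rotvec(degrees=True);t=Rn.inv().apply(np.array([x,y,z])-s["tcp_pos"])/25
        print((x,y,z,f),"->",a.round(1).tolist()+t.round(2).tolist())
E
python3 -c "
from h import *
go((451,-223,150,20),(451,-223,70,20),(451,-223,16,20))"
```

```text
t 0.1 pos [ 215.8 -612.6  237.9] phi 19.4 w 88.2 q [ 1.17  0.54 -0.    1.54  0.    1.07 -0.07]
(451, -223, 150, 20) -> [-0.1, 0.0, -0.6, 14.05, -11.56, 3.53]
(451, -223, 70, 20) -> [-0.1, 0.0, -0.6, 14.05, -11.56, 6.73]
(451, -223, 16, 20) -> [-0.1, 0.0, -0.6, 14.05, -11.56, 8.89]
```

Call:
apply_moves(series=[[0, 0, 0, 2, -1.65, 0.3, 60], [0, 0, 0, 4, -3.3, 0.8, 60], [0, 0, 0, 6, -4.95, 1.4, 60], [0, 0, 0, 8, -6.6, 2, 60], [0, 0, 0, 10, -8.25, 2.5, 60], [0, 0, 0, 12, -9.9, 3, 60], [0, 0, 0, 14.05, -11.56, 3.5, 60], [0, 0, 0, 14.05, -11.56, 3.5, 60]])

```text
time_s: 1.1
tcp_pos: [452.6, -219.6, 150.4]
tcp_rot: [0.985, 0.171, -0.0, -0.001]
force: [-0.7, -0.2, 0.2]
gripper_width: 59.9
grip_force: 0.0
```

```bash
python3 -c "
from h import *
go((451,-223,16,20))"
```

```text
t 1.1 pos [ 452.6 -219.6  150.4] phi 19.7 w 59.9 q [ 0.47  0.42 -0.14  1.99  0.08  0.74 -0.94]
(451, -223, 16, 20) -> [-0.1, -0.0, -0.3, -0.11, 0.12, 5.38]
```

Call:
apply_moves(series=[[0, 0, 0, -0.05, 0.05, 1.2, 60], [0, 0, 0, -0.05, 0.05, 2.4, 60], [0, 0, 0, -0.05, 0.05, 3.4, 60], [0, 0, 0, -0.05, 0.05, 4.2, 60], [0, 0, 0, -0.05, 0.05, 4.9, 60], [0, 0, 0, -0.05, 0.05, 5.35, 60], [0, 0, 0, -0.05, 0.05, 5.35, 60], [0, 0, 0, -0.05, 0.05, 5.35, 60]])

```text
time_s: 2.1
tcp_pos: [450.9, -225.5, 17.9]
tcp_rot: [0.986, 0.169, 0.0, 0.0]
force: [-1.0, 0.8, -0.2]
gripper_width: 59.7
grip_force: 0.0
```

```bash
python3 -c "
from h import *
go((451,-223,16,20))
im=eyes.snapshot('top')
c=cv2.resize(im[190:260,300:400],None,fx=5,fy=5,interpolation=cv2.INTER_CUBIC)
d=cv2.resize(eyes.snapshot('scene')[140:230,320:440],None,fx=4,fy=4,interpolation=cv2.INTER_CUBIC)[:350]
d=cv2.copyMakeBorder(d[:,:300] if 0 else cv2.resize(d,(300,350)),0,0,0,0,cv2.BORDER_CONSTANT)
cv2.imwrite('pics/g1.png',np.hstack([c,d]))
print(proj('top',[[451,-223,51]]))"
```

```text
t 2.1 pos [ 450.9 -225.5   17.9] phi 19.4 w 59.7 q [ 0.45  0.66 -0.09  2.03  0.13  0.46 -0.98]
(451, -223, 16, 20) -> [0.0, -0.0, -0.6, 0.04, -0.09, 0.08]
[[362.43014924 228.68857023]]
```

View pics/g1.png

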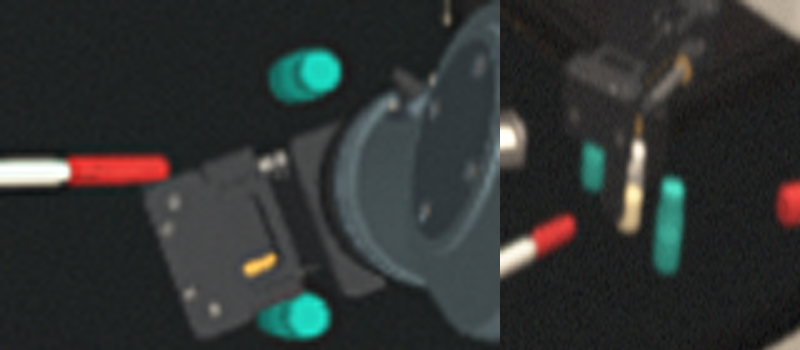

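The crops show the vial between the fingers, and both turquoise decoys are clear of the gripper. I close on it.

Call:
apply_moves(series=[[0, 0, 0, 0, 0, 0.05, 40], [0, 0, 0, 0, 0, 0.05, 30], [0, 0, 0, 0, 0, 0.05, 10], [0, 0, 0, 0, 0, 0.05, 10], [0, 0, 0, 0, 0, 0.05, 10], [0, 0, 0, 0, 0, 0.05, 10], [0, 0, 0, 0, 0, 0.05, 10], [0, 0, 0, 0, 0, 0.05, 10]])

```text
time_s: 3.2
tcp_pos: [450.5, -225.3, 16.2]
tcp_rot: [0.986, 0.169, 0.0, 0.0]
force: [-0.2, 1.5, 0.1]
gripper_width: 20.8
grip_force: 30.0
```

```bash
python3 -c "
from h import *
go((451,-223,110,20),(593.2,-169.8,110,64.4),(593.2,-169.8,23,64.4))"
```

```text
t 3.2 pos [ 450.5 -225.3   16.2] phi 19.4 w 20.8 q [ 0.45  0.66 -0.09  2.03  0.13  0.45 -0.98]
(451, -223, 110, 20) -> [0.0, -0.0, -0.6, 0.05, -0.08, -3.75]
(593.2, -169.8, 110, 64.4) -> [0.0, 0.0, -45.0, 6.12, -0.2, -3.75]
(593.2, -169.8, 23, 64.4) -> [0.0, 0.0, -45.0, 6.12, -0.2, -0.27]
```

Call:
apply_moves(series=[[0, 0, 0, 0, 0, -1.2, 10], [0, 0, 0, 0, 0, -2.6, 10], [0, 0, -8, 1, 0, -3.7, 10], [0, 0, -17, 2.3, 0, -3.7, 10], [0, 0, -26, 3.6, -0.1, -3.7, 10], [0, 0, -35, 4.9, -0.2, -3.7, 10], [0, 0, -45, 6.1, -0.2, -3.7, 10], [0, 0, -45, 6.12, -0.2, -3.7, 10]])

```text
time_s: 4.2
tcp_pos: [594.7, -168.2, 108.5]
tcp_rot: [0.846, 0.534, 0.001, -0.0]
force: [-0.2, -1.1, -0.9]
gripper_width: 21.1
grip_force: 30.0
```

```bash
python3 -c "
from h import *
go((593.2,-169.8,22,64.4))"
```

```text
t 4.2 pos [ 594.7 -168.2  108.5] phi 64.5 w 21.1 q [ 0.43  0.66 -0.32  1.7   0.27  0.82 -0.45]
(593.2, -169.8, 22, 64.4) -> [0.0, -0.1, 0.1, -0.09, -0.03, 3.46]
```

Call:
apply_moves(series=[[0, 0, 0, -0.05, 0, 0.8, 10], [0, 0, 0, -0.05, 0, 1.6, 10], [0, 0, 0, -0.05, 0, 2.3, 10], [0, 0, 0, -0.05, 0, 2.8, 10], [0, 0, 0, -0.05, 0, 3.2, 10], [0, 0, 0, -0.05, 0, 3.4, 10], [0, 0, 0, -0.05, 0, 3.45, 10], [0, 0, 0, -0.05, 0, 3.48, 10]])

```text
time_s: 5.2
tcp_pos: [593.0, -171.0, 22.1]
tcp_rot: [0.846, 0.533, 0.0, 0.0]
force: [0.3, -0.3, -0.6]
gripper_width: 21.0
grip_force: 30.0
```

```bash
python3 -c "
from h import *
go((593.2,-169.8,22,64.4))
d=cv2.resize(eyes.snapshot('scene')[110:230,250:410],(800,600),interpolation=cv2.INTER_CUBIC)
cv2.imwrite('pics/p1.png',d);print(ctrl.sense()['force'])"
```

```text
t 5.2 pos [ 593.  -171.    22.1] phi 64.4 w 21.0 q [ 0.4   0.79 -0.27  1.73  0.32  0.67 -0.49]
(593.2, -169.8, 22, 64.4) -> [0.0, -0.0, 0.0, 0.05, -0.01, 0.0]
[-0.1905737   0.80105867  0.07643692]
```

View pics/p1.png

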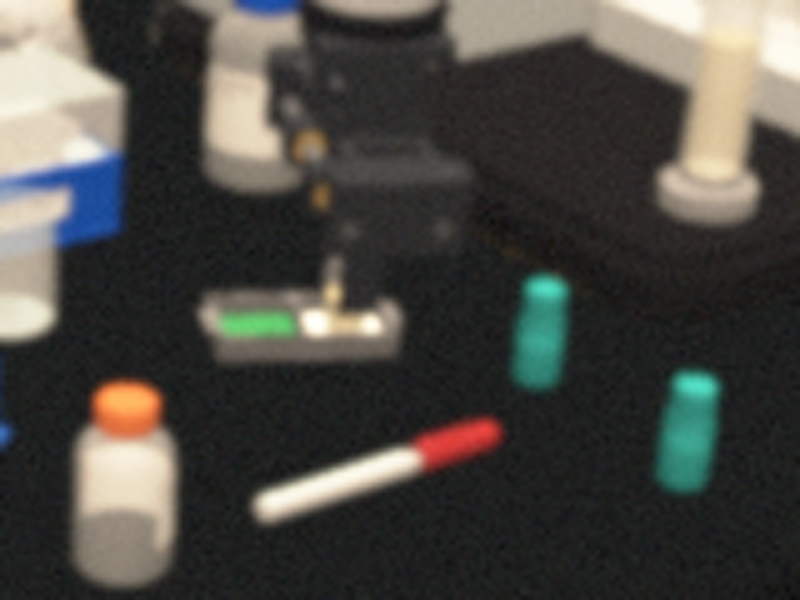

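The crop shows the vial standing in the white bay near its middle, with white floor on both sides at (315,322) and (372,322). I lower the last millimetre, release and rise.

Call:
apply_moves(series=[[0, 0, 0, 0, 0, 0.05, 10], [0, 0, 0, 0, 0, 0.06, 10], [0, 0, 0, 0, 0, 0.06, 28], [0, 0, 0, 0, 0, 0.06, 45], [0, 0, 0, 0, 0, 0.06, 45], [0, 0, 0, 0, 0, -0.6, 45], [0, 0, 0, 0, 0, -2, 45], [0, 0, 0, 0, 0, -4, 45]])

```text
time_s: 6.25
tcp_pos: [591.8, -170.7, 122.9]
tcp_rot: [0.846, 0.533, -0.001, -0.001]
force: [0.3, -0.4, 0.1]
gripper_width: 45.0
grip_force: 0.0
```

```bash
python3 -c "
from h import *
go((463,-94,100,91.3),(463,-94,3,91.3))"
```

```text
t 6.25 pos [ 591.8 -170.7  122.9] phi 64.4 w 45.0 q [ 0.44  0.64 -0.32  1.7   0.26  0.84 -0.45]
(463, -94, 100, 91.3) -> [-0.1, -0.0, -26.9, 0.54, -5.97, 0.92]
(463, -94, 3, 91.3) -> [-0.1, -0.0, -26.9, 0.54, -5.96, 4.8]
```

Call:
apply_moves(series=[[0, 0, -7, 0.1, -1.2, 0.2, 45], [0, 0, -14, 0.2, -2.5, 0.4, 45], [0, 0, -21, 0.3, -3.8, 0.7, 45], [0, 0, -26.9, 0.45, -5, 1.2, 45], [0, 0, -26.9, 0.54, -5.96, 2, 45], [0, 0, -26.9, 0.54, -5.96, 2.5, 45], [0, 0, -26.9, 0.54, -5.96, 2.5, 45], [0, 0, -26.9, 0.54, -5.96, 2.5, 45]])

```text
time_s: 7.25
tcp_pos: [465.6, -94.9, 59.9]
tcp_rot: [0.699, 0.715, 0.0, 0.001]
force: [0.3, 0.5, 0.1]
gripper_width: 44.8
grip_force: 0.0
```

```bash
python3 -c "
from h import *
go((463,-94,3,91.3))"
```

```text
t 7.25 pos [465.6 -94.9  59.9] phi 91.3 w 44.8 q [ 0.43  0.58 -0.4   2.08  0.42  0.55 -0.25]
(463, -94, 3, 91.3) -> [0.1, 0.0, -0.0, 0.04, -0.11, 2.27]
```

Call:
apply_moves(series=[[0, 0, 0, 0.04, -0.1, 0.8, 45], [0, 0, 0, 0.04, -0.1, 1.6, 45], [0, 0, 0, 0.04, -0.1, 2.1, 45], [0, 0, 0, 0.04, -0.1, 2.26, 45], [0, 0, 0, 0.04, -0.1, 2.26, 25], [0, 0, 0, 0.04, -0.1, 2.26, 5], [0, 0, 0, 0.04, -0.1, 2.26, 5], [0, 0, 0, 0.04, -0.1, 2.26, 5]])

```text
time_s: 8.25
tcp_pos: [461.8, -93.5, 3.0]
tcp_rot: [0.699, 0.715, 0.0, 0.0]
force: [-0.4, 0.4, 2.6]
gripper_width: 11.7
grip_force: 30.0
```

```bash
python3 -c "
from h import *
go((582.4,94.6,120,120.8),(582.4,94.6,41,120.8))"
```

```text
t 8.25 pos [461.8 -93.5   3. ] phi 91.3 w 11.7 q [ 0.37  0.68 -0.32  2.1   0.5   0.43 -0.32]
(582.4, 94.6, 120, 120.8) -> [0.0, 0.0, -29.5, 7.41, 5.0, -4.68]
(582.4, 94.6, 41, 120.8) -> [0.0, 0.0, -29.5, 7.41, 5.0, -1.52]
```

Call:
apply_moves(series=[[0, 0, 0, 0, 0, -1.5, 5], [0, 0, 0, 0, 0, -3.2, 5], [0, 0, 0, 0, 0.3, -4.7, 5], [0, 0, -5, 1.2, 1.2, -4.7, 5], [0, 0, -11, 2.7, 2.2, -4.7, 5], [0, 0, -17, 4.2, 3.2, -4.7, 5], [0, 0, -23, 5.8, 4.2, -4.7, 5], [0, 0, -29.5, 7.2, 5, -4.7, 5]])

```text
time_s: 9.25
tcp_pos: [583.0, 91.0, 120.3]
tcp_rot: [0.492, 0.871, 0.0, 0.0]
force: [0.5, -0.2, 1.1]
gripper_width: 11.3
grip_force: 30.0
```

```bash
python3 -c "
from h import *
go((582.4,94.6,41,120.8))
cv2.imwrite('pics/m1.png',cv2.resize(eyes.snapshot('top')[120:240,170:330],(800,600),interpolation=cv2.INTER_CUBIC))"
```

```text
t 9.25 pos [583.   91.  120.3] phi 121.0 w 11.3 q [ 0.2   0.66 -0.59  1.76  0.47  0.86 -0.07]
(582.4, 94.6, 41, 120.8) -> [0.0, -0.0, 0.2, 0.14, 0.05, 3.17]
```

View pics/m1.png

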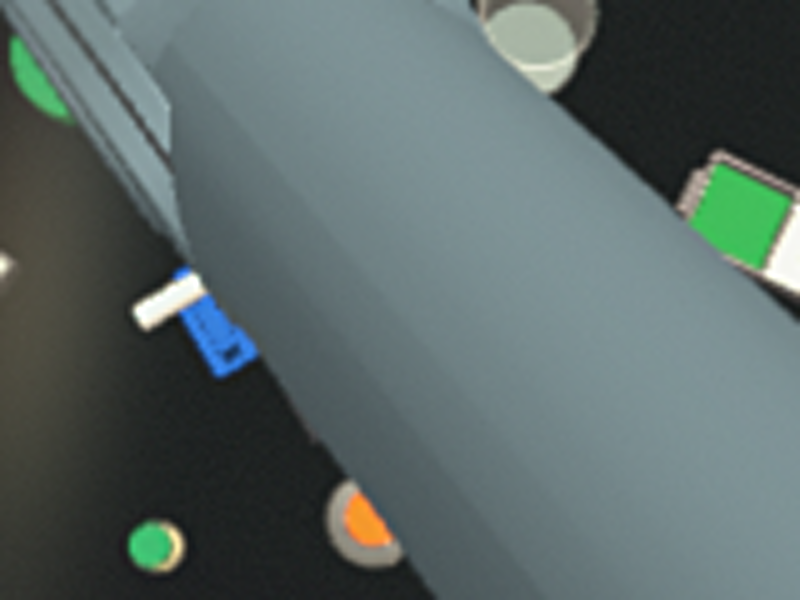

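The marker is held horizontally over the rest. Its white end is at about (197.6,183.6) in full-image pixels. I lower it to just above the supports.

Call:
apply_moves(series=[[0, 0, 0, 0.1, 0.03, 0.7, 5], [0, 0, 0, 0.1, 0.03, 1.4, 5], [0, 0, 0, 0.1, 0.03, 2, 5], [0, 0, 0, 0.1, 0.03, 2.5, 5], [0, 0, 0, 0.1, 0.03, 2.9, 5], [0, 0, 0, 0.1, 0.03, 3.05, 5], [0, 0, 0, 0.1, 0.03, 3.1, 5], [0, 0, 0, 0.1, 0.03, 3.1, 5]])

```text
time_s: 10.3
tcp_pos: [582.0, 92.0, 43.0]
tcp_rot: [0.494, 0.87, 0.0, 0.0]
force: [0.3, -0.1, -0.4]
gripper_width: 11.2
grip_force: 30.0
```

```bash
python3 -c "
from h import *
print(ray('top',[(197.6,183.6)],124))
go((582.4,94.6,40,120.8))
print(ctrl.sense()['force'])
cv2.imwrite('pics/m2.png',cv2.resize(eyes.snapshot('scene')[160:235,190:290],(800,600),interpolation=cv2.INTER_CUBIC))"
```

```text
[[547.04130652 150.78474889]]
t 10.3 pos [582.  92.  43.] phi 120.8 w 11.2 q [ 0.15  0.77 -0.52  1.79  0.55  0.73 -0.14]
(582.4, 94.6, 40, 120.8) -> [0.0, 0.0, 0.0, 0.08, 0.07, 0.12]
[ 0.26810098 -0.11245584 -0.44069288]
```

View pics/m2.png

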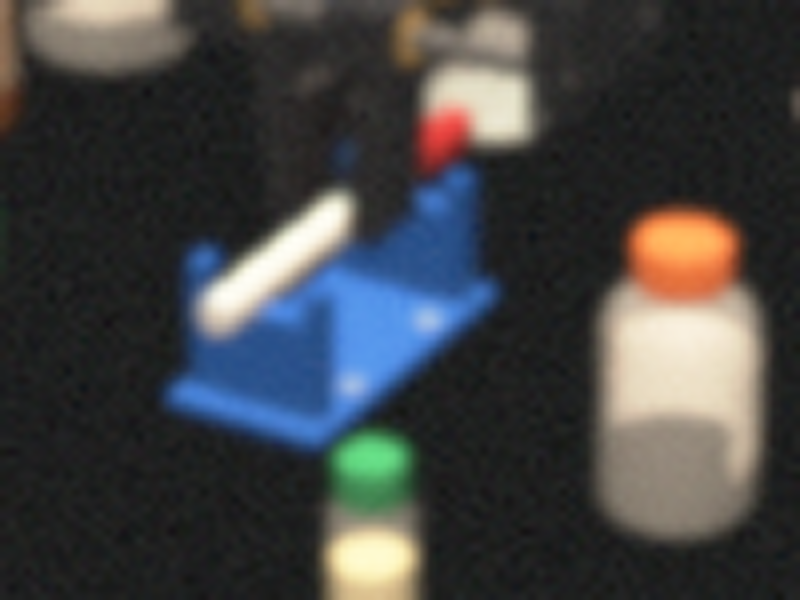

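The marker lies over both supports and inside the cheeks. I check the rest's pose numerically against this crop.

```bash
python3 -c "
from h import *
np.set_printoptions(precision=0,suppress=True)
a=np.radians(-59.2);u=np.array([np.cos(a),np.sin(a)]);v=np.array([u[1],-u[0]])
P=lambda x,y,z:[*(np.array([582.4,94.6])+x*v+y*u),z]
f=lambda L:(proj('scene',L)-[190,160])*8
print('base corners',f([P(sx*26,sy*52,5) for sx in(-1,1) for sy in(-1,1)]).tolist())
print('cheek tops near',f([P(-19,-40,46),P(19,-40,46)]).tolist(),'far',f([P(-19,40,46),P(19,40,46)]).tolist())
c=np.array([582.,92.]);m=lambda y:[*(c+y*u),47]
print('marker axis at -70,-40,70',f([m(-70),m(-40),m(70)]).tolist())
"
```

```text
base corners [[168.35806666618168, 388.9604520382227], [352.9943292414455, 240.66423921529804], [321.851781362707, 435.09407384117435], [499.31830987518333, 280.9282243763564]]
cheek tops near [[206.93794968067368, 253.29583079090912], [320.4857934284505, 285.3017935567327]] far [[350.8395223216364, 143.26936760376202], [460.2194337521694, 172.04362089925553]]
marker axis at -70,-40,70 [[214.80450502368285, 309.59310578875784], [272.02865335529896, 264.5252148141212], [462.53942665977866, 114.43735700749812]]
```

Call:
apply_moves(series=[[0, 0, 0, 0.05, 0.05, 0.08, 5], [0, 0, 0, 0.05, 0.05, 0.14, 5], [0, 0, 0, 0.05, 0.05, 0.16, 5], [0, 0, 0, 0.05, 0.05, 0.16, 20], [0, 0, 0, 0.05, 0.05, 0.16, 32], [0, 0, 0, 0.05, 0.05, 0.16, 32], [0, 0, 0, 0.05, 0.05, -1.2, 32], [0, 0, 0, 0.05, 0.05, -3.2, 50]])

```text
time_s: 11.35
tcp_pos: [581.0, 93.3, 122.4]
tcp_rot: [0.494, 0.87, -0.001, -0.001]
force: [1.5, -0.1, 0.5]
gripper_width: 40.0
grip_force: 0.0
```

```bash
python3 -c "
from h import *
go((463,51,150,100),(463,51,110,54.1),(463,51,35,54.1))
cv2.imwrite('pics/m3.png',cv2.resize(eyes.snapshot('scene')[160:235,190:290],(800,600),interpolation=cv2.INTER_CUBIC))"
```

```text
t 11.35 pos [581.   93.3 122.4] phi 120.8 w 40.0 q [ 0.19  0.66 -0.59  1.76  0.47  0.87 -0.07]
(463, 51, 150, 100) -> [-0.2, -0.0, 20.8, 0.97, -4.92, -1.09]
(463, 51, 110, 54.1) -> [-0.2, 0.0, 66.7, 0.96, -4.92, 0.51]
(463, 51, 35, 54.1) -> [-0.2, 0.0, 66.7, 0.96, -4.91, 3.51]
```

View pics/m3.png

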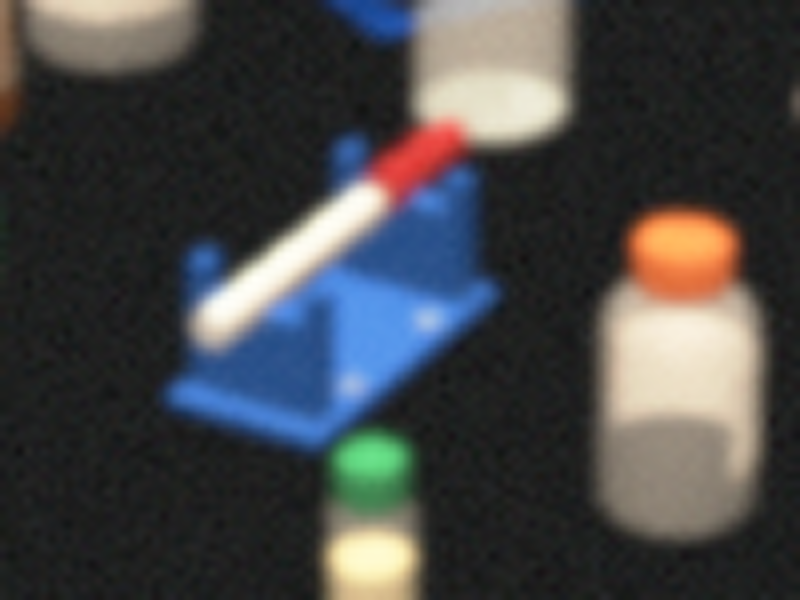

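The marker lies level in the rest, from (205,325) to (450,135), between the cheeks. Next is the orange bottle.

Call:
apply_moves(series=[[0, 0, 4, 0.2, -1, 0, 72], [0, 0, 9, 0.4, -2.2, 0, 72], [0, 0, 14, 0.6, -3.4, 0, 72], [0, 0, 20, 0.97, -4.92, 0, 72], [0, 0, 20, 0.97, -4.92, 0, 72], [0, 0, 20, 0.97, -4.92, 0.5, 72], [0, 0, 20, 0.97, -4.92, 0.5, 72], [0, 0, 20, 0.97, -4.92, 0.5, 72]])

```text
time_s: 12.4
tcp_pos: [464.6, 51.9, 109.9]
tcp_rot: [0.637, 0.771, 0.0, -0.0]
force: [-0.3, 0.1, 0.4]
gripper_width: 72.0
grip_force: 0.0
```

```bash
python3 -c "
from h import *
go((463,51,35,100.8))"
```

```text
t 12.4 pos [464.6  51.9 109.9] phi 100.8 w 72.0 q [ 0.23  0.49 -0.54  2.08  0.4   0.67 -0.38]
(463, 51, 35, 100.8) -> [-0.0, -0.0, 0.0, -0.03, -0.07, 3.0]
```

Call:
apply_moves(series=[[0, 0, 0, -0.03, -0.05, 0.8, 72], [0, 0, 0, -0.03, -0.05, 1.6, 72], [0, 0, 0, -0.03, -0.05, 2.4, 72], [0, 0, 0, -0.03, -0.05, 3, 72], [0, 0, 0, -0.03, -0.05, 3, 60], [0, 0, 0, -0.03, -0.05, 3, 50], [0, 0, 0, -0.03, -0.05, 3, 30], [0, 0, 0, -0.03, -0.05, 3, 30]])

```text
time_s: 13.4
tcp_pos: [463.7, 50.5, 35.8]
tcp_rot: [0.637, 0.771, 0.001, 0.0]
force: [1.4, 0.4, 2.6]
gripper_width: 41.7
grip_force: 30.0
```

```bash
python3 -c "
from h import *
go((463,51,150,100.8),(618.3,321.6,150,54.1))"
```

```text
t 13.4 pos [463.7  50.5  35.8] phi 100.8 w 41.7 q [ 0.14  0.62 -0.43  2.11  0.52  0.51 -0.49]
(463, 51, 150, 100.8) -> [0.1, 0.0, 0.0, 0.02, -0.02, -4.57]
(618.3, 321.6, 150, 54.1) -> [0.1, -0.0, 46.7, 9.49, 8.11, -4.56]
```

Call:
apply_moves(series=[[0, 0, 0, 0, 0, -1.2, 30], [0, 0, 0, 0, 0, -2.6, 30], [0, 0, 0, 0.3, 0.2, -4, 30], [0, 0, 6, 1.3, 1.1, -4.5, 30], [0, 0, 13, 2.6, 2.2, -4.5, 30], [0, 0, 20, 3.9, 3.3, -4.5, 30], [0, 0, 27, 5.2, 4.4, -4.5, 30], [0, 0, 34, 6.5, 5.5, -4.5, 30]])

```text
time_s: 14.4
tcp_pos: [567.9, 236.8, 147.6]
tcp_rot: [0.836, 0.549, -0.0, 0.0]
force: [0.7, -0.5, -0.9]
gripper_width: 41.7
grip_force: 30.0
```

```bash
python3 -c "
from h import *
go((618.3,321.6,90,54.1),(618.3,321.6,42,54.1))"
```

```text
t 14.4 pos [567.9 236.8 147.6] phi 66.6 w 41.7 q [-0.18  0.62 -0.41  1.69  0.3   0.9  -1.12]
(618.3, 321.6, 90, 54.1) -> [-0.0, 0.0, 12.5, 3.92, 0.5, 2.3]
(618.3, 321.6, 42, 54.1) -> [-0.0, 0.0, 12.5, 3.92, 0.5, 4.22]
```

Call:
apply_moves(series=[[0, 0, 5, 1.2, 0.15, 0, 30], [0, 0, 9, 2.4, 0.3, 0, 30], [0, 0, 12.5, 3.4, 0.45, 0, 30], [0, 0, 12.5, 3.9, 0.5, 0.3, 30], [0, 0, 12.5, 3.9, 0.5, 1, 30], [0, 0, 12.5, 3.9, 0.5, 1.8, 30], [0, 0, 12.5, 3.9, 0.5, 2.4, 30], [0, 0, 12.5, 3.9, 0.5, 2.5, 30]])

```text
time_s: 15.4
tcp_pos: [616.5, 319.4, 83.2]
tcp_rot: [0.89, 0.456, -0.002, 0.0]
force: [0.7, 0.1, -0.6]
gripper_width: 42.0
grip_force: 30.0
```

```bash
python3 -c "
from h import *
go((618.3,321.6,42,54.1))"
```

```text
t 15.4 pos [616.5 319.4  83.2] phi 54.3 w 42.0 q [-0.34  0.81 -0.33  1.48  0.3   0.9  -1.38]
(618.3, 321.6, 42, 54.1) -> [-0.1, 0.2, 0.2, 0.12, 0.01, 1.65]
```

Call:
apply_moves(series=[[0, 0, 0, 0.1, 0, 0.4, 30], [0, 0, 0, 0.1, 0, 0.8, 30], [0, 0, 0, 0.1, 0, 1.2, 30], [0, 0, 0, 0.1, 0, 1.5, 30], [0, 0, 0, 0.1, 0, 1.6, 30], [0, 0, 0, 0.1, 0, 1.65, 30], [0, 0, 0, 0.1, 0, 1.68, 30], [0, 0, 0, 0.1, 0, 1.68, 30]])

```text
time_s: 16.4
tcp_pos: [619.0, 322.7, 43.5]
tcp_rot: [0.89, 0.456, 0.0, -0.0]
force: [-0.3, -0.2, -0.8]
gripper_width: 42.0
grip_force: 30.0
```

```bash
python3 -c "
from h import *
go((618.3,321.6,40,54.1));print(ctrl.sense()['force'])
cv2.imwrite('pics/b1.png',cv2.resize(eyes.snapshot('scene')[150:270,100:260],(800,600),interpolation=cv2.INTER_CUBIC))"
```

```text
t 16.4 pos [619.  322.7  43.5] phi 54.3 w 42.0 q [-0.35  0.87 -0.31  1.48  0.32  0.84 -1.39]
(618.3, 321.6, 40, 54.1) -> [0.0, -0.0, 0.2, -0.05, 0.0, 0.14]
[-0.29186632 -0.19346212 -0.84978981]
```

View pics/b1.png

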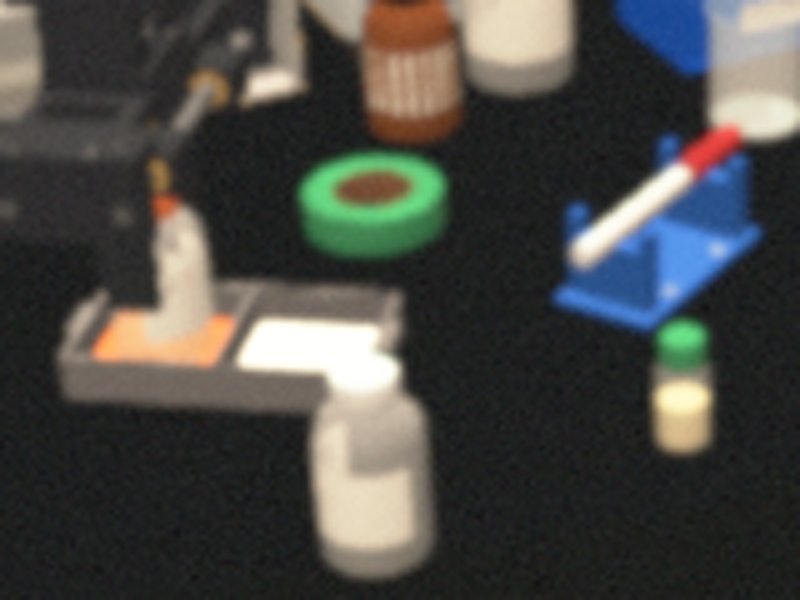

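The bottle hovers over the orange floor, about centred (base near (178,330)). I set it down, release and rise.

Call:
apply_moves(series=[[0, 0, 0, -0.04, 0, 0.08, 30], [0, 0, 0, -0.04, 0, 0.13, 30], [0, 0, 0, -0.04, 0, 0.14, 30], [0, 0, 0, -0.04, 0, 0.14, 50], [0, 0, 0, -0.04, 0, 0.14, 60], [0, 0, 0, -0.04, 0, 0.14, 62], [0, 0, 0, -0.04, 0, -1.6, 62], [0, 0, 0, -0.04, 0, -3.8, 62]])

```text
time_s: 17.45
tcp_pos: [617.4, 321.3, 137.9]
tcp_rot: [0.89, 0.456, -0.001, 0.0]
force: [-0.2, 1.0, -0.2]
gripper_width: 62.0
grip_force: 0.0
```

```bash
python3 -c "
from h import *
go((452,152,120,75),(452,152,16,75))"
```

```text
t 17.45 pos [617.4 321.3 137.9] phi 54.3 w 62.0 q [-0.33  0.75 -0.34  1.46  0.28  0.99 -1.36]
(452, 152, 120, 75) -> [-0.1, 0.1, -20.7, -9.36, -1.42, 0.74]
(452, 152, 16, 75) -> [-0.1, 0.1, -20.7, -9.35, -1.42, 4.9]
```

```bash
python3 -c "
from h import *
go((444.5,293,130,54.1),(444.5,293,35,54.1))"
```

```text
t 17.45 pos [617.4 321.3 137.9] phi 54.3 w 62.0 q [-0.33  0.75 -0.34  1.46  0.28  0.99 -1.36]
(444.5, 293, 130, 54.1) -> [-0.1, 0.2, 0.2, -4.95, -4.96, 0.34]
(444.5, 293, 35, 54.1) -> [-0.1, 0.2, 0.2, -4.94, -4.95, 4.14]
```

Call:
apply_moves(series=[[0, 0, 0, -0.7, -0.7, 0, 76], [0, 0, 0, -1.5, -1.5, 0, 76], [0, 0, 0, -2.5, -2.5, 0, 76], [0, 0, 0, -3.5, -3.5, 0.1, 76], [0, 0, 0, -4.4, -4.4, 0.3, 76], [0, 0, 0, -4.95, -4.95, 0.6, 76], [0, 0, 0, -4.95, -4.95, 0.8, 76], [0, 0, 0, -4.95, -4.95, 0.8, 76]])

```text
time_s: 18.45
tcp_pos: [446.6, 293.6, 118.1]
tcp_rot: [0.89, 0.456, 0.0, 0.0]
force: [-0.0, 0.2, -1.2]
gripper_width: 76.1
grip_force: 0.0
```

```bash
python3 -c "
from h import *
go((444.5,293,35,54.1))
cv2.imwrite('pics/b2.png',np.hstack([cv2.resize(eyes.snapshot('scene')[150:270,100:220],(400,400),interpolation=cv2.INTER_CUBIC),cv2.resize(eyes.snapshot('top')[130:250,100:220],(400,400),interpolation=cv2.INTER_CUBIC)]))"
```

```text
t 18.45 pos [446.6 293.6 118.1] phi 54.3 w 76.1 q [-0.38  0.54 -0.37  1.92  0.28  0.73 -1.53]
(444.5, 293, 35, 54.1) -> [0.0, -0.0, 0.2, -0.07, -0.05, 3.33]
```

View pics/b2.png

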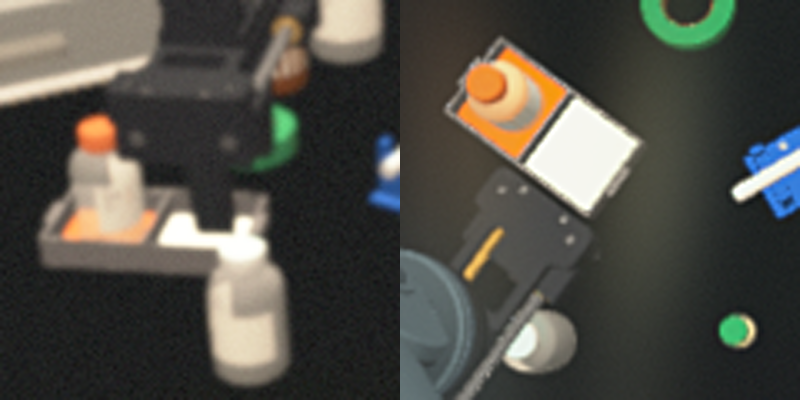

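The orange bottle stands in its bay. The gripper is above the white bottle, so I check its alignment by projection before descending.

```bash
python3 -c "
from h import *
u=np.array([0.81,-0.586])
P=[[446.6,293.6,118.1],*[[*(np.array([446.6,293.6])+s*47*u),118] for s in(-1,1)],[444.5,293,82]]
print((proj('scene',P)-[100,150])/0.3,400*0+(proj('top',P)-[100,130])/0.3)"
```

```text
[[238.11238517 189.0904514 ]
 [216.36487453 233.58939743]
 [257.95687962 148.79807657]
 [245.28742171 245.13929021]] [[101.36893099 336.22533843]
 [ 57.39977388 395.96113001]
 [145.5553196  276.6900379 ]
 [117.60384413 340.3143651 ]]
```

Call:
apply_moves(series=[[0, 0, 0, -0.05, -0.04, 0.8, 76], [0, 0, 0, -0.05, -0.04, 1.7, 76], [0, 0, 0, -0.05, -0.04, 2.6, 76], [0, 0, 0, -0.05, -0.04, 3.3, 76], [0, 0, 0, -0.05, -0.04, 3.3, 64], [0, 0, 0, -0.05, -0.04, 3.3, 52], [0, 0, 0, -0.05, -0.04, 3.3, 30], [0, 0, 0, -0.05, -0.04, 3.3, 30]])

```text
time_s: 19.55
tcp_pos: [444.6, 293.3, 36.4]
tcp_rot: [0.89, 0.456, 0.001, -0.0]
force: [-0.3, 0.8, 2.5]
gripper_width: 41.0
grip_force: 30.0
```

```bash
python3 -c "
from h import *
go((444.5,293,145,54.1),(580.3,269,145,54.1),(580.3,269,42,54.1))"
```

```text
t 19.55 pos [444.6 293.3  36.4] phi 54.3 w 41.0 q [-0.43  0.67 -0.31  1.95  0.36  0.57 -1.6 ]
(444.5, 293, 145, 54.1) -> [0.0, -0.1, 0.2, -0.01, 0.01, -4.34]
(580.3, 269, 145, 54.1) -> [0.0, -0.1, 0.2, 2.38, 4.98, -4.34]
(580.3, 269, 42, 54.1) -> [0.0, -0.1, 0.2, 2.38, 4.98, -0.22]
```

Call:
apply_moves(series=[[0, 0, 0, 0, 0, -1.2, 30], [0, 0, 0, 0, 0, -2.6, 30], [0, 0, 0, 0.2, 0.3, -3.8, 30], [0, 0, 0, 0.7, 1.4, -4.2, 30], [0, 0, 0, 1.2, 2.6, -4.2, 30], [0, 0, 0, 1.8, 3.8, -4.2, 30], [0, 0, 0, 2.38, 4.98, -4.2, 30], [0, 0, 0, 2.38, 4.98, -4, 30]])

```text
time_s: 20.55
tcp_pos: [582.5, 267.3, 135.9]
tcp_rot: [0.891, 0.455, 0.001, 0.001]
force: [-1.5, 0.6, -1.1]
gripper_width: 41.1
grip_force: 29.9
```

```bash
python3 -c "
from h import *
go((580.3,269,42,54.1))"
```

```text
t 20.55 pos [582.5 267.3 135.9] phi 54.1 w 41.1 q [-0.26  0.67 -0.35  1.63  0.28  0.9  -1.34]
(580.3, 269, 42, 54.1) -> [0.1, -0.1, 0.0, -0.0, -0.12, 3.75]
```

Call:
apply_moves(series=[[0, 0, 0, 0, -0.05, 0.7, 30], [0, 0, 0, 0, -0.05, 1.5, 30], [0, 0, 0, 0, -0.05, 2.3, 30], [0, 0, 0, 0, -0.05, 2.9, 30], [0, 0, 0, 0, -0.05, 3.3, 30], [0, 0, 0, 0, -0.05, 3.6, 30], [0, 0, 0, 0, -0.05, 3.72, 30], [0, 0, 0, 0, -0.05, 3.72, 30]])

```text
time_s: 21.55
tcp_pos: [579.0, 269.6, 42.8]
tcp_rot: [0.89, 0.456, 0.0, -0.0]
force: [-0.5, 1.0, -0.9]
gripper_width: 41.0
grip_force: 29.9
```

```bash
python3 -c "
from h import *
go((580.3,269,41,54.1));print(ctrl.sense()['force'])"
```

```text
t 21.55 pos [579.  269.6  42.8] phi 54.3 w 41.0 q [-0.29  0.79 -0.31  1.66  0.33  0.74 -1.38]
(580.3, 269, 41, 54.1) -> [0.0, -0.0, 0.2, 0.01, 0.05, 0.07]
[-0.48334262  1.01997775 -0.88096555]
```

Call:
apply_moves(series=[[0, 0, 0, 0, 0.04, 0.06, 30], [0, 0, 0, 0, 0.04, 0.09, 30], [0, 0, 0, 0, 0.04, 0.09, 30], [0, 0, 0, 0, 0.04, 0.09, 50], [0, 0, 0, 0, 0.04, 0.09, 60], [0, 0, 0, 0, 0.04, 0.09, 62], [0, 0, 0, 0, 0.04, -1.6, 62], [0, 0, 0, 0, 0.04, -3.8, 62]])

```text
time_s: 22.55
tcp_pos: [578.7, 268.4, 137.6]
tcp_rot: [0.89, 0.457, -0.002, -0.0]
force: [0.4, 0.9, 0.7]
gripper_width: 62.0
grip_force: 0.0
```

```bash
python3 -c "
from h import *
go((452,152,100,75),(452,152,16,75))"
```

```text
t 22.55 pos [578.7 268.4 137.6] phi 54.3 w 62.0 q [-0.26  0.66 -0.36  1.63  0.28  0.91 -1.34]
(452, 152, 100, 75) -> [-0.1, 0.1, -20.7, -6.73, -1.4, 1.52]
(452, 152, 16, 75) -> [-0.1, 0.1, -20.7, -6.73, -1.39, 4.88]
```

Call:
apply_moves(series=[[0, 0, -4, -1, -0.2, 0, 62], [0, 0, -8, -2.4, -0.5, 0, 60], [0, 0, -13, -3.8, -0.8, 0.3, 60], [0, 0, -18, -5.3, -1.1, 0.8, 60], [0, 0, -20.7, -6.73, -1.4, 1.5, 60], [0, 0, -20.7, -6.73, -1.4, 2.2, 60], [0, 0, -20.7, -6.73, -1.4, 2.4, 60], [0, 0, -20.7, -6.73, -1.4, 2.4, 60]])

```text
time_s: 23.55
tcp_pos: [454.0, 153.8, 77.8]
tcp_rot: [0.793, 0.609, 0.0, -0.0]
force: [0.2, -0.2, -0.2]
gripper_width: 60.2
grip_force: 0.0
```

```bash
python3 -c "
from h import *
go((452,152,16,75))"
```

```text
t 23.55 pos [454.  153.8  77.8] phi 75.0 w 60.2 q [-0.08  0.55 -0.42  2.07  0.39  0.6  -1.03]
(452, 152, 16, 75) -> [0.0, -0.1, 0.0, -0.09, -0.06, 2.47]
```

Call:
apply_moves(series=[[0, 0, 0, -0.07, -0.04, 0.7, 60], [0, 0, 0, -0.07, -0.04, 1.4, 60], [0, 0, 0, -0.07, -0.04, 2.1, 60], [0, 0, 0, -0.07, -0.04, 2.46, 60], [0, 0, 0, -0.07, -0.04, 2.46, 45], [0, 0, 0, -0.07, -0.04, 2.46, 30], [0, 0, 0, -0.07, -0.04, 2.46, 10], [0, 0, 0, -0.07, -0.04, 2.46, 10]])

```text
time_s: 24.55
tcp_pos: [452.0, 151.3, 16.6]
tcp_rot: [0.793, 0.609, 0.0, 0.0]
force: [0.1, 0.4, -0.2]
gripper_width: 22.2
grip_force: 0.9
```

```bash
python3 -c "
from h import *
go((452,152,130,75),(612.6,-129.2,130,64.4))"
```

```text
t 24.55 pos [452.  151.3  16.6] phi 75.0 w 22.2 q [-0.14  0.66 -0.34  2.09  0.47  0.47 -1.1 ]
(452, 152, 130, 75) -> [0.0, -0.0, 0.0, 0.03, -0.0, -4.54]
(612.6, -129.2, 130, 64.4) -> [0.0, -0.0, 10.6, -9.17, 9.11, -4.54]
```

Call:
apply_moves(series=[[0, 0, 0, 0, 0, 0, 10], [0, 0, 0, 0, 0, 0, 10], [0, 0, 0, 0, 0, -1.2, 10], [0, 0, 0, 0, 0, -2.8, 10], [0, 0, 0, -0.3, 0.3, -4.3, 10], [0, 0, 2, -1.4, 1.4, -4.5, 10], [0, 0, 4, -2.6, 2.6, -4.5, 10], [0, 0, 6, -4, 4, -4.5, 10]])

```text
time_s: 25.55
tcp_pos: [522.8, 28.1, 128.9]
tcp_rot: [0.824, 0.567, 0.0, -0.0]
force: [0.1, 0.5, -0.2]
gripper_width: 21.4
grip_force: 30.0
```

```bash
python3 -c "
from h import *
go((612.6,-129.2,130,64.4),(612.6,-129.2,22,64.4))"
```

```text
t 25.55 pos [522.8  28.1 128.9] phi 69.0 w 21.4 q [ 0.2   0.52 -0.43  1.94  0.31  0.75 -0.77]
(612.6, -129.2, 130, 64.4) -> [0.0, -0.0, 4.6, -4.59, 5.61, -0.05]
(612.6, -129.2, 22, 64.4) -> [0.0, -0.0, 4.6, -4.59, 5.6, 4.27]
```

Call:
apply_moves(series=[[0, 0, 1, -1.1, 1.3, 0, 10], [0, 0, 2, -2.3, 2.8, 0, 10], [0, 0, 4, -3.5, 4.3, 0, 10], [0, 0, 4.6, -4.59, 5.6, 0, 10], [0, 0, 4.6, -4.59, 5.6, 0.6, 10], [0, 0, 4.6, -4.59, 5.6, 1.4, 10], [0, 0, 4.6, -4.59, 5.6, 2, 10], [0, 0, 4.6, -4.59, 5.6, 2, 10]])

```text
time_s: 26.55
tcp_pos: [610.5, -127.1, 76.9]
tcp_rot: [0.846, 0.534, -0.001, -0.001]
force: [-0.7, 0.1, 0.2]
gripper_width: 21.5
grip_force: 30.0
```

```bash
python3 -c "
from h import *
go((612.6,-129.2,22,64.4))"
```

```text
t 26.55 pos [ 610.5 -127.1   76.9] phi 64.5 w 21.5 q [ 0.38  0.73 -0.35  1.69  0.33  0.79 -0.57]
(612.6, -129.2, 22, 64.4) -> [-0.2, 0.0, 0.1, -0.04, 0.12, 2.2]
```

Call:
apply_moves(series=[[0, 0, 0, -0.03, 0.08, 0.5, 10], [0, 0, 0, -0.03, 0.08, 1, 10], [0, 0, 0, -0.03, 0.08, 1.5, 10], [0, 0, 0, -0.03, 0.08, 1.9, 10], [0, 0, 0, -0.03, 0.08, 2.1, 10], [0, 0, 0, -0.03, 0.08, 2.18, 10], [0, 0, 0, -0.03, 0.08, 2.2, 10], [0, 0, 0, -0.03, 0.08, 2.2, 10]])

```text
time_s: 27.55
tcp_pos: [613.8, -130.1, 24.0]
tcp_rot: [0.846, 0.533, 0.0, 0.0]
force: [-0.9, -0.5, -0.5]
gripper_width: 21.2
grip_force: 30.0
```

```bash
python3 -c "
from h import *
go((612.6,-129.2,21,64.4));print(ctrl.sense()['force'])"
```

```text
t 27.55 pos [ 613.8 -130.1   24. ] phi 64.4 w 21.2 q [ 0.36  0.81 -0.32  1.69  0.36  0.7  -0.59]
(612.6, -129.2, 21, 64.4) -> [0.0, -0.0, 0.0, 0.01, -0.06, 0.12]
[-0.85081894 -0.50055548 -0.53634082]
```

Call:
apply_moves(series=[[0, 0, 0, 0, -0.04, 0.08, 10], [0, 0, 0, 0, -0.04, 0.13, 10], [0, 0, 0, 0, -0.04, 0.13, 10], [0, 0, 0, 0, -0.04, 0.13, 30], [0, 0, 0, 0, -0.04, 0.13, 45], [0, 0, 0, 0, -0.04, 0.13, 45], [0, 0, 0, 0, -0.04, -1.6, 45], [0, 0, 0, 0, -0.04, -3.8, 45]])

```text
time_s: 28.55
tcp_pos: [611.5, -129.4, 118.6]
tcp_rot: [0.846, 0.533, -0.001, -0.001]
force: [0.8, -1.5, 0.1]
gripper_width: 45.0
grip_force: 0.0
```

```bash
python3 -c "
from h import *
go((480,-420,220,30))"
```

```text
t 28.55 pos [ 611.5 -129.4  118.6] phi 64.4 w 45.0 q [ 0.4   0.67 -0.37  1.67  0.3   0.86 -0.55]
(480, -420, 220, 30) -> [-0.1, 0.1, 34.4, -12.76, 0.26, -4.05]
```

Call:
apply_moves(series=[[0, 0, 0, 0, 0, -2, 45], [0, 0, 0, 0, 0, -4, 45], [0, 0, 4, -1.8, 0, -4, 45], [0, 0, 8, -3.8, 0, -4, 45], [0, 0, 12, -5.8, 0, -4, 45], [0, 0, 16, -7.8, 0, -4, 45], [0, 0, 20, -9.8, 0.1, -4, 45], [0, 0, 24, -11.8, 0.2, -4, 45]])

```text
time_s: 29.55
tcp_pos: [488.9, -399.2, 218.8]
tcp_rot: [0.939, 0.344, 0.0, 0.0]
force: [0.1, 0.2, 0.3]
gripper_width: 45.1
grip_force: 0.0
```

```bash
python3 -c "
from h import *
a=eyes.snapshot('top')[110:230,100:360]; b=eyes.snapshot('scene')[120:260,100:360]
cv2.imwrite('pics/f.png',np.vstack([cv2.resize(a,(600,277),interpolation=cv2.INTER_CUBIC),cv2.resize(b,(600,323),interpolation=cv2.INTER_CUBIC)]))
go()
k=600/260
for n,c,z in (('bo',(618.3,321.6),86),('bw',(580.3,269),86),('vg',(612.6,-129.2),55),('vw',(593.2,-169.8),55)): print(n,'expected cap px in view',(proj('top',[[*c,z]])[0]-[100,110])*k)
"
```

```text
t 29.65 pos [ 485.3 -404.9  218.4] phi 39.8 w 45.0 q [ 0.8   0.54 -0.25  1.6   0.16  1.02 -0.38]
bo expected cap px in view [ 57.56614343 103.11410225]
bw expected cap px in view [109.13264982 141.2423592 ]
vg expected cap px in view [510.72703405 115.03207612]
vw expected cap px in view [550.63723635 133.93934004]
```

View pics/f.png

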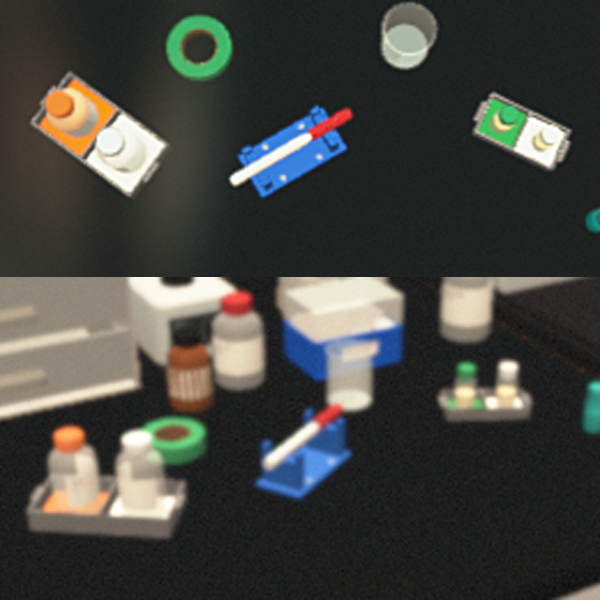

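All four caps sit within about 2–4 view pixels (2–4 mm) of the expected places. In the top view the marker runs from (235,180) to (350,115); I check that numerically.

```bash
python3 -c "
from h import *
k=600/260
for L,z in (([(233,182),(352,113)],45),):
    m=ray('top',np.array(L)/k+[100,110],z); e=m[1]-m[0]; c=m.mean(0)-[582.4,94.6]; a=np.radians(-59.2);u=np.array([np.cos(a),np.sin(a)]);v=np.array([u[1],-u[0]])
    print(m.mean(0),'along',c@u,'across',c@v,np.linalg.norm(e),np.degrees(np.arctan2(e[1],e[0])))
"
```

```text
[580.81770422  92.13523996] along 1.3069267703323986 across 2.621191412099747 139.50154008211481 -59.48633568161278
```

```bash
python3 -c "
from h import *
print(ctrl.finish_job())"
```

```text
the job is handed in; nothing more can be done
None
```

I handed the job in at about 30 s of robot time: in the last camera images both bottles and both vials stand upright in the bays of their cap colours within about 4 mm of centre, the red marker bridges the pen rest 1–3 mm off centre, and the beaker and tape roll were not touched; no verdict came back on hand-in.

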